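# Reset the lever-action jack-in-the-box

## Robot

A 6-joint arm with a two-finger parallel gripper is mounted at the origin on the work surface. World frame = base frame: x ahead of the robot, y to its left, z up, the work surface at z = 0. Lengths are in m, angles in degrees, forces in N, time in s.
With the tool pointing down it reaches from about 0.4 to 0.825 m from the base axis. Payload 7 kg.
Tool frame: the origin (TCP) lies at the very end of the fingers, on their centre line; the grasp point (between the pads) lies 19 mm behind it; z points along the fingers, y is the direction in which the jaws open and shut (so a half turn about z gives the same grasp; the last joint's range is limited). The gripper opens to 88 mm and grips with 3 to 60 N. Pads are 19 mm wide; open, the fingers measure 130 mm over their backs; the gripper's body (78 mm by 193 mm) begins 47 mm behind the grasp point.
Start: joints at [83.543, 20.546, 0.682, 0, -70.136, -16.507], TCP at [0.263, 0.621, 0.227] pointing down, gripper open.
Joint ranges: [-176.03, 176.03], [-82.01, 121.73], [-58.28, 71.71], [-173.87, 95.51], [-174.79, -0.11], [-173.66, 173.66]. Speed limits (degrees/s): [136.94, 136.94, 172.46, 180, 180, 180].

## Interface

Orientations are given as [roll, pitch, yaw] about the fixed x, y, z axes, in that order (R = Rz(yaw) Ry(pitch) Rx(roll)).
In Python, from plant import telemetry, snapshot, calibration, workorder gives the robot as it stands. The module is installed in compiled form; this text tells all that it offers.
- The arm moves only by the tool step_arm, never from a script. Its argument "plan" is text: rows parted by semicolons, each of 7 numbers parted by spaces: the finger opening in cm, from 0 to 8.76, then the shift along the tool's x, y, z in cm, then the turn, a rotation vector about the tool's x, y, z in degrees. A call has 1 to 12 rows; each row shifts and turns the commanded pose from where the row before left it, along the tool's axes as they then stand; what a row does not reach is not made up. A row lasts 1/12 s, in which the tool goes at most 41.7 mm and 7.16 degrees, less where a joint would pass 70% of its speed; a pose out of reach is approached as far as the arm can. A call with a gripper value outside its range is refused whole. The fingers move at their own pace and stop on an object; the grip force is fixed at half the most. Time passes only in rows, so rows that do not move let the fingers close. It gives the time, the measured TCP pose, the force and the opening at its end, in the units of the state.
- telemetry.get_obs(): the state, without advancing time (a new reading comes with each control period).
- snapshot(name): name is "side" or "top"; returns the picture (400x640x3 uint8, blue, green, red); there is no depth.
- calibration(name): a dict with "K" (3x3 intrinsics, pixels), "k1" (the pictures are not rectified: a ray, as slopes to the right and down, at radius r is drawn at 1 + k1 r^2 times it, then the intrinsics apply), "camera_from_world" (4x4, takes a point from world to camera coordinates). Camera axes: x right, y up, looking along -z (the intrinsics and any distortion apply to the point x, -y, -z); pixel columns grow to the right and rows downward; lengths in m; the calibration is good to about 2 mm. A picture is of the moment at which its call begins. calibration takes no time and is no camera call.
- workorder.close_job(): hands the job in, once; it reports no verdict.
The state is a dict: "clock": time; "joint_pos": joint angles; "qvel": joint speeds; "tau": joint torques, N m; "tool_pos": TCP position; "orientation": TCP orientation; "force": force on the tool from outside, world axes, zero at the start; "moment": the same for the moment, N m; "opening": finger opening in m.
Only numpy, scipy, OpenCV 4.12 (cv2) and the standard library are available. Lean on these libraries where they do the work, as an engineer would, in place of code of your own. Each camera call takes 0.05 s, during which the arm holds its last target.

## Task

Put the jack back down in its box: press the tail of the ratchet pawl down with the fingertips so that the pawl comes free of the toothed wheel, then push the raised lever down past the teeth all the way to its stop. Do not push on the jack itself, and do not lift, tip or shove the toy. Leave the pawl free and the lever down, and leave the other toys alone.

Things in the scene. Friction and masses are not known exactly. Their poses are not given: they have to be found in the camera images.
- toy: Wooden jack-in-the-box, loose, 1.8 kg, z up. Origin: under the centre of its square box (120 x 120 mm, 115 high). Base board: x -75 to 115, y -165 to 190 mm, 15 thick. In the plane x = +85 mm stand, from -y to +y, pawl tail, pawl, toothed wheel (110 mm) and lever; their pivots run along x. Highest at start: lever 195 mm, jack's cap 172, pawl 163; nothing is above the two pads.
- pawl_pad (a point): Centre of the top face of the flat thumb pad (32 x 34 mm, 8 thick) at the pawl's tail, 160 mm up at the start. Pressed down with about 3 N it lifts the pawl's nose from the teeth; it goes down about 20 mm to its stop, on an arc about the pawl's pivot, at (85, -75, 128) mm in the toy's frame.
- pawl (a joint): Turn of the pawl, rad. 0 (at most 0.02 at the start): nose in the teeth, lever locked. The nose is clear of the teeth from 0.13; the stop is at 0.32. A stiff pivot: it has no spring and stays where it is left.
- lever_pad (a point): Centre of the top face of the flat wooden paddle (40 x 44 mm, 10 mm thick) at the free end of the lever. It moves on an arc of 165 mm radius about lever_pivot, from about 183 mm above the surface at the start down to about 58 mm.
- lever_pivot (a point): Centre of the lever's and wheel's pivot, fixed on the toy 85 mm above the surface. The lever points from here to the toy's +y side.
- lever (a joint): Turn of the lever, rad. -0.03 to 0.03 at the start: raised 0.6 rad above level; grows as it is pushed down; bottom stop at 0.80 (0.2 below level). With the pawl engaged it has about 0.05 of play. With the pawl free, 3 to 4 N on the paddle moves it; stiff pivot, no spring, it stays where it is left.
- jack: The jack: a plain wooden ball (44 mm) with a cap, on a rod in the middle of the box; joined to the lever inside, it sinks 60 mm as the lever goes down. Origin: on its axis, level with the box's rim at lever 0.
- carriage: Bystander: wooden train carriage, 90 mm long (its y), 48 mm wide, 58 mm high. Origin: centre of its underside.
- crown: Bystander: toy crown, 56 mm across, 41 mm high. Origin: centre of its underside.
- music_box: Bystander: round music box with a knob on top, 72 mm across, 58 mm high. Origin: centre of its underside.
- bead: Bystander: ring-shaped bead, 26 mm across, 17 mm high. Origin: centre of its underside.

How it is judged (in metres and radians):
On the way, in this order (a step that is already met when the one before it is completed fails the run):
1. the pawl is pressed free of the teeth while the lever is still up (value of joint pawl above 0.12 rad and value of joint lever below 0.1 rad), for 0.1 s.
2. the lever is pushed down to its stop (value of joint lever above 0.75 rad), for 0.2 s.
At the end, for the whole second after the job is handed in: The lever is down at its stop (over 0.75 of 0.80 rad), the pawl still free of the teeth (over 0.12 rad), the toy upright, at rest and within 40 mm of where it stood (value of joint lever above 0.75 rad and value of joint pawl above 0.12 rad and distance of toy from where it was at the start of the episode below 0.04 m and angle between toy's own z axis and vertical below 0.05 rad and linear speed of toy below 0.01 m/s); the robot touches nothing.
It fails at once if the lever is forced past the pawl while the pawl is in the teeth (value of joint lever above 0.12 rad and value of joint pawl below 0.06 rad).
It fails at once if the jack itself is pushed (contact force between any of the fingers, the arm and jack above 1 N).
It fails at once if the toy is lifted, tipped or shoved by more than 40 mm (height (world z) of toy above 0.012 m or angle between toy's own z axis and vertical above 0.1 rad or distance of toy from where it was at the start of the episode above 0.04 m).
It fails at once if a bystander is moved by more than 15 mm (distance of any of carriage, crown, music_box, bead from where it was at the start of the episode above 0.015 m).
It also fails if it takes over 45 s, if anything falls off the work surface, if the arm or the gripper's body presses on something with over 40 N, if the wrist force passes 120 N, or if a joint passes its speed limit or range.

## Working session

There is one attempt and no reset: what is moved stays moved. The work goes in short steps, Python scripts to look and compute and a tool call to move; the robot and the scene stay as the last step left them, time stands still between calls to the robot, and variables do not carry over. Pictures are saved under pics/ and viewed, and the job is handed in when it is done.

Besides the shell and the picture viewer there is one more tool, called after "Call:" as name(argument=value, ...) on one line, values as JSON. step_arm: Moves the arm, as the interface text tells. Its arguments: {"type":"object","properties":{"plan":{"type":"string"}},"required":["plan"]}

```bash
mkdir -p pics; cat > h.py <<'E'
import numpy as np,cv2
from plant import telemetry, snapshot, calibration, workorder
def proj(name,P):
    c=calibration(name);P=np.atleast_2d(P);T=np.array(c["camera_from_world"]);K=np.array(c["K"])
    q=P@T[:3,:3].T+T[:3,3]; s=np.c_[q[:,0]/-q[:,2],-q[:,1]/-q[:,2]]
    r2=(s**2).sum(1,keepdims=True); s=s*(1+c["k1"]*r2)
    return s@K[:2,:2].T+K[:2,2]
def ray(name,uv):
    c=calibration(name);T=np.array(c["camera_from_world"]);K=np.array(c["K"])
    d=np.linalg.solve(K,[uv[0],uv[1],1])[:2];s=d.copy()
    for _ in range(30): s=d/(1+c["k1"]*(s@s))
    v=T[:3,:3].T@np.array([s[0],-s[1],-1]);o=-T[:3,:3].T@T[:3,3]
    return o,v
def atz(name,uv,z):
    o,v=ray(name,uv);return o+v*(z-o[2])/v[2]
def crop(img,x0,y0,x1,y1,f,name):
    cv2.imwrite(name,cv2.resize(img[y0:y1,x0:x1],None,fx=f,fy=f,interpolation=cv2.INTER_CUBIC))
E
python3 - <<'E'
from h import *
for n in("side","top"):
    cv2.imwrite(f"pics/{n}0.png",snapshot(n)); c=calibration(n);print(n,c["k1"],ray(n,(320,200)))
print(telemetry.get_obs())
E
```

```text
side -0.03742149885548767 (array([ 0.36915074, -0.51574517,  0.71098825]), array([ 0.24155251,  0.6997729 , -0.67234162]))
top -0.055296366999434306 (array([0.39491375, 0.09429668, 1.18421146]), array([ 0.15307249,  0.00437117, -0.98825735]))
{'clock': 0.1, 'joint_pos': array([ 8.35420193e+01,  2.05875312e+01,  6.39452909e-01, -1.77482522e-02,
       -7.01368455e+01, -1.65061006e+01]), 'qvel': array([-0.08234732, -0.02122813,  0.17396126,  0.06102963, -0.05985597,
       -0.00262382]), 'tau': array([-1.60290103e-03, -5.84162915e+01,  2.93750471e+01,  7.01534495e+00,
        1.01625189e-02, -6.09854874e-05]), 'tool_pos': array([0.26321638, 0.62108569, 0.22571736]), 'orientation': array([ 1.79913835e+02, -8.13269706e-03, -2.29701180e+01]), 'force': array([ 0.00286259,  0.329581  , -0.27394841]), 'moment': array([-0.03925482,  0.01958748,  0.03960278]), 'opening': 0.08754176096324752}
```

View pics/side0.png

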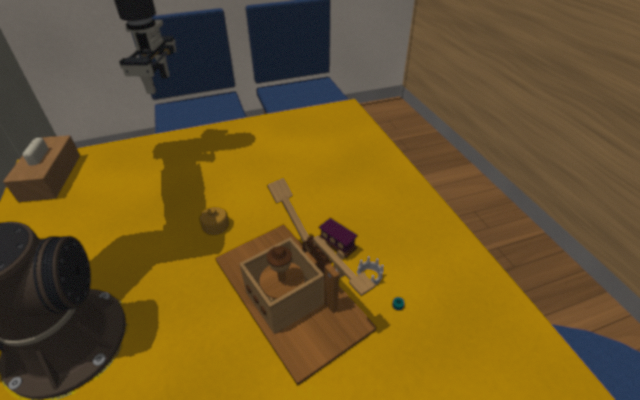

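View pics/top0.png

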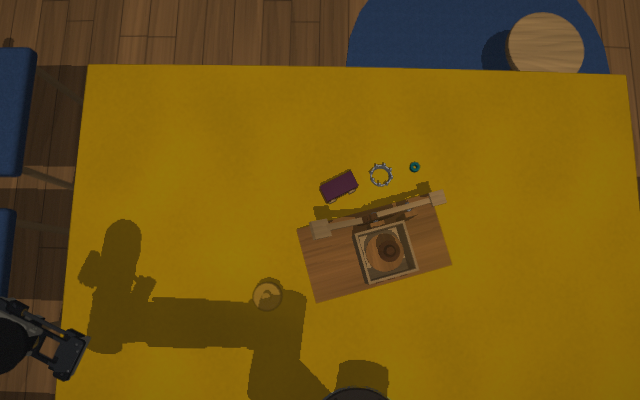

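```bash
python3 - <<'E'
from h import *
t=cv2.imread("pics/top0.png");s=cv2.imread("pics/side0.png")
crop(t,290,150,460,310,4.7,"pics/topc.png");crop(s,205,165,415,390,2.6,"pics/sidec.png")
E
```

```text
(no output)
```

View pics/topc.png

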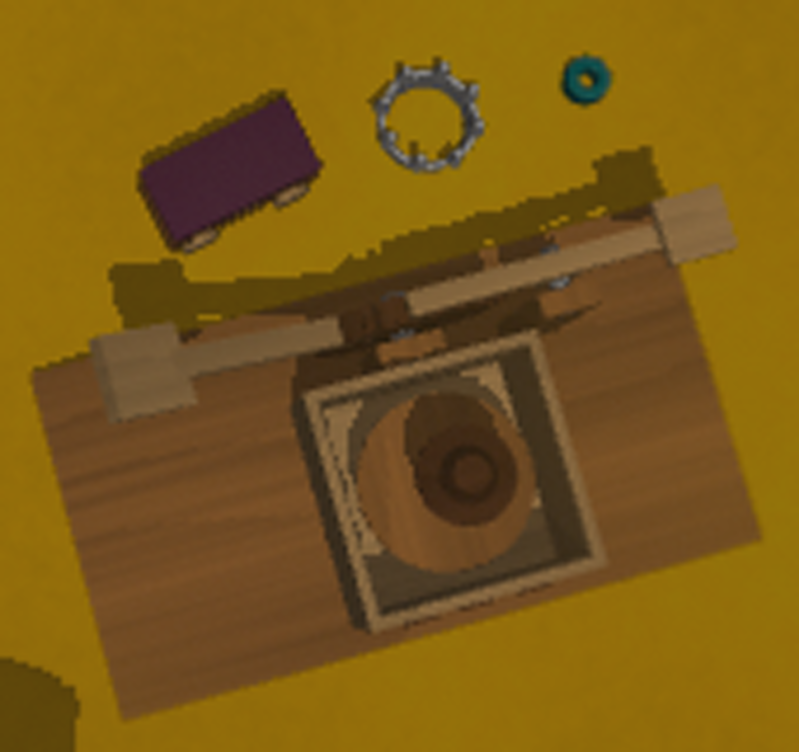

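View pics/sidec.png

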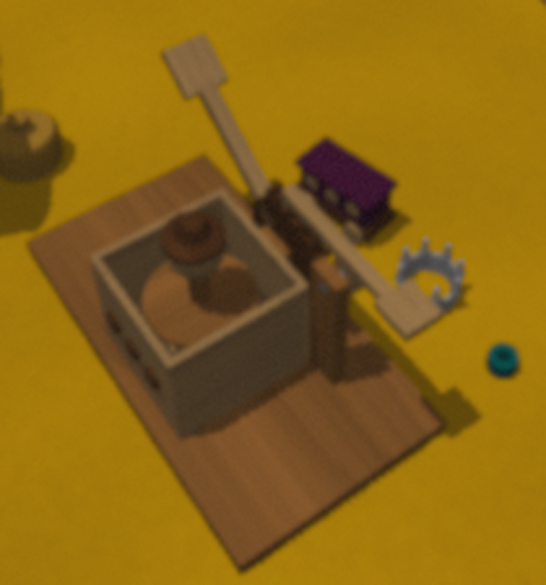

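```bash
cat >> h.py <<'E'
def toyT(p):
    c,s=np.cos(p[2]),np.sin(p[2]);return lambda q:np.atleast_2d(q)@np.array([[c,s,0],[-s,c,0],[0,0,1]])+[p[0],p[1],0]
E
python3 - <<'E'
from h import *
from scipy.optimize import least_squares
f=4.7;tp=lambda a:((np.array(a)+.5)/f-.5+[290,150]); g=2.6;sd=lambda a:((np.array(a)+.5)/g-.5+[205,165])
B=[[115,190,15],[-75,190,15],[-75,-165,15]];R=[[60,60,115],[60,-60,115],[-60,-60,115],[-60,60,115]]
X=np.array(B+R)/1e3
ut=tp([[33,370],[122,720],[762,538],[300,393],[540,333],[605,565],[372,632]])
Xs=np.array([[-75,190,15],[-75,-165,15],[115,-165,15],[60,60,115],[60,-60,115],[-60,-60,115],[-60,60,115]])/1e3
us=sd([[28,243],[241,570],[444,426],[220,192],[308,287],[172,362],[95,258]])
for w in((1,0),(0,1),(1,1)):
    fun=lambda p:np.r_[w[0]*(proj("top",toyT(p)(X))-ut).ravel(),w[1]*(proj("side",toyT(p)(Xs))-us).ravel()]
    r=least_squares(fun,[.55,-.05,.3]);print(r.x,np.degrees(r.x[2]));
print(r.fun.round(1).reshape(-1,2).tolist());np.save("toy.npy",r.x)
T=toyT(r.x)
# pads in toy frame by triangulation
def tri(a,b):
    o1,v1=ray("top",a);o2,v2=ray("side",b)
    k=np.linalg.lstsq(np.c_[v1,-v2],o2-o1,rcond=None)[0];P,Q=o1+k[0]*v1,o2+k[1]*v2;return (P+Q)/2,np.linalg.norm(P-Q)
c,s=np.cos(r.x[2]),np.sin(r.x[2])
for n,a,b in(("pawl",(695,222),(409,308)),("lever",(145,372),(195,66))):
    P,e=tri(tp(a),sd(b));d=P-[r.x[0],r.x[1],0];print(n,P,e,"toy",c*d[0]+s*d[1],-s*d[0]+c*d[1],d[2])
for n,a,z in(("pawl",(695,222),.16),("lever",(145,372),.183)):
    d=atz("top",tp(a),z)-[r.x[0],r.x[1],0];print(n,d+[r.x[0],r.x[1],0],"toy",c*d[0]+s*d[1],-s*d[0]+c*d[1])
E
```

```text
[ 0.44407632 -0.05578199  0.28267436] 16.196047965789248
[ 0.44595586 -0.0592123   0.28100805] 16.100575195946337
[ 0.44520467 -0.05760644  0.28229926] 16.174556327399554
[[0.1, -0.1], [0.5, -0.5], [1.1, 0.3], [1.6, -0.7], [0.2, -1.4], [1.3, -0.3], [0.5, -0.6], [-1.0, -1.4], [-0.9, -1.2], [1.0, -1.8], [0.9, -1.8], [0.3, -0.5], [-1.8, 2.3], [-2.4, -1.0]]
pawl [ 0.56687221 -0.16610951  0.15486347] 0.00019842715916676784 toy 0.08662651443049998 -0.13810052070730994 0.15486347218146113
lever [0.48837392 0.09637968 0.1791316 ] 0.001845882762722396 toy 0.08435558636253941 0.13586553594785275 0.17913160379868398
pawl [ 0.56591629 -0.16478458  0.16      ] toy 0.08607750926335533 -0.1365617539403831
lever [0.48709708 0.09647745 0.183     ] toy 0.08315652192069473 0.13631511301494095
```

Call:
step_arm(plan="0 0 0 -0.3 0 0 6.35;0 0 0 -0.3 0 0 6.35;0 0 0 -0.3 0 0 6.35;0 0 0 -0.3 0 0 6.35;0 0 0 -0.3 0 0 6.35;0 0 0 0 0 0 6.35;0 0 0 0 0 0 6.35;0 0 0 0 0 0 6.35;0 3 0 0 0 0 0;0 3 0 0 0 0 0;0 3 0 0 0 0 0;0 0 0 0 0 0 0")

```text
clock: 1.1
tool_pos: [0.2892, 0.5307, 0.2418]
orientation: [179.9, -0.1, -73.9]
force: [0.1, 0.6, 0.6]
opening: 0.0131
```

Call:
step_arm(plan="0 3.5 -0.4 0 0 0 0;0 3.5 -0.4 0 0 0 0;0 3.5 -0.4 0 0 0 0;0 3.5 -0.4 0 0 0 0;0 3.5 -0.4 0 0 0 0;0 3.5 -0.4 0 0 0 0;0 3.5 -0.4 0 0 0 0;0 3.5 -0.4 0 0 0 0;0 3.5 -0.4 0 0 0 0;0 3.5 -0.4 0 0 0 0;0 3.5 -0.4 0 0 0 0;0 0 0 0 0 0 0")

```text
clock: 2.1
tool_pos: [0.4391, 0.1734, 0.2414]
orientation: [180.0, -0.0, -74.0]
force: [-0.4, 0.9, 0.5]
opening: 0.0006
```

Call:
step_arm(plan="0 3.5 -0.28 0 0 0 0;0 3.5 -0.28 0 0 0 0;0 3.5 -0.28 0 0 0 0;0 3.5 -0.28 0 0 0 0;0 3.5 -0.28 0 0 0 0;0 3.5 -0.28 0 0 0 0;0 3.5 -0.28 0 0 0 0;0 3.5 -0.28 0 0 0 0;0 3.5 -0.28 0 0 0 0;0 2 -0.28 0 0 0 0;0 0 0 0 0 0 0;0 0 0 0 0 0 0")

```text
clock: 3.1
tool_pos: [0.5588, -0.137, 0.2406]
orientation: [179.9, 0.0, -73.9]
force: [-0.1, 0.3, -0.6]
opening: 0.0006
```

```bash
python3 - <<'E'
from h import *
o=telemetry.get_obs();p=o["tool_pos"];print(p,o["orientation"],o["joint_pos"])
t=snapshot("top");s=snapshot("side")
crop(t,290,110,490,270,3,"pics/t1.png");crop(s,205,115,455,335,2.6,"pics/s1.png")
print(proj("side",p))
E
```

```text
[ 0.55884647 -0.13702122  0.24062335] [ 1.79911309e+02  3.04006859e-02 -7.39037150e+01] [ 5.68523939e+00  1.07574736e+01 -1.09029824e+01 -1.49174661e-02
 -6.84322688e+01  1.04165641e+01]
[[354.05144447 239.86546129]]
```

View pics/s1.png

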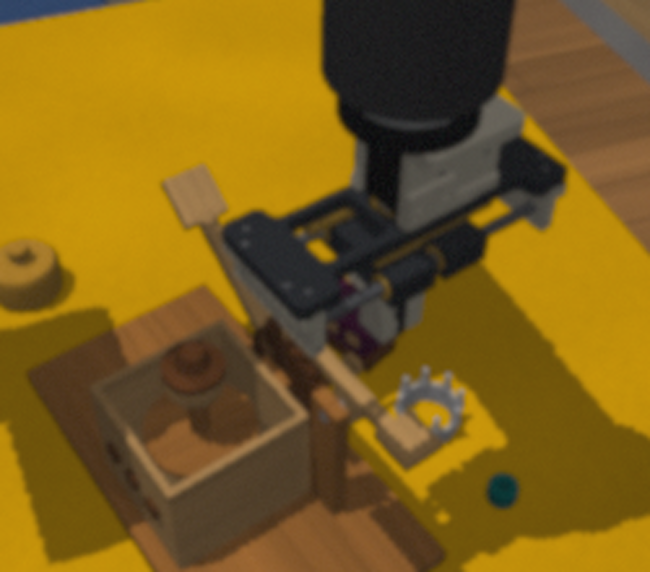

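View pics/t1.png

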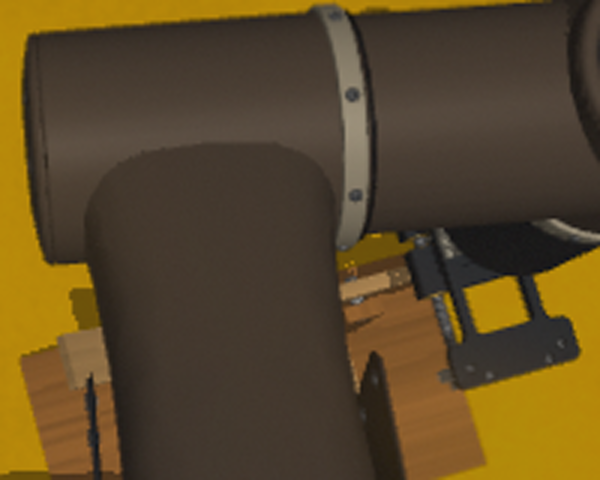

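Call:
step_arm(plan="0 1.6 0 0 0 0 0;0 1.6 0 0 0 0 0;0 0 0 1 0 0 0;0 0 0 1 0 0 0;0 0 0 1 0 0 0;0 0 0 1 0 0 0;0 0 0 1 0 0 0;0 0 0 1 0 0 0;0 0 0 0.8 0 0 0;0 0 0 0.4 0 0 0;0 0 0 0 0 0 0;0 0 0 0 0 0 0")

```text
clock: 4.2
tool_pos: [0.568, -0.1669, 0.1695]
orientation: [180.0, -0.0, -73.8]
force: [0.1, -0.3, 1.3]
opening: 0.0007
```

```bash
python3 - <<'E'
from h import *
o=telemetry.get_obs();p=o["tool_pos"];print(p,o["orientation"],o["force"])
s=snapshot("side")
crop(s,255,185,405,305,5,"pics/s2.png")
print((proj("side",p)-[255,185])*5)
E
```

```text
[ 0.56800614 -0.16686621  0.16953041] [ 1.79987694e+02 -7.44138148e-03 -7.37587128e+01] [ 0.0572694  -0.33294582  1.25158576]
[[541.68745944 466.54473562]]
```

View pics/s2.png

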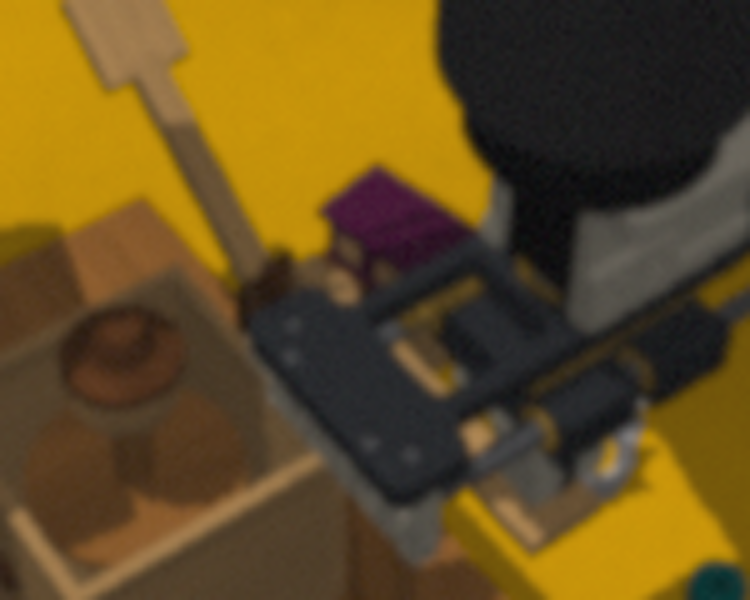

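Call:
step_arm(plan="0 0 0 0.3 0 0 0;0 0 0 0.3 0 0 0;0 0 0 0.3 0 0 0;0 0 0 0.3 0 0 0;0 0 0 0.3 0 0 0")

```text
clock: 4.67
tool_pos: [0.5685, -0.1675, 0.1551]
orientation: [-179.9, -0.1, -73.7]
force: [0.3, -3.1, 4.1]
opening: 0.0006
```

Call:
step_arm(plan="0 0 0 0.3 0 0 0;0 0 0 0.3 0 0 0;0 0 0 0.3 0 0 0;0 0 0 0.2 0 0 0;0 0 0 0 0 0 0;0 0 0 0 0 0 0")

```text
clock: 5.17
tool_pos: [0.5684, -0.1671, 0.1435]
orientation: [-180.0, -0.0, -73.8]
force: [1.7, -4.1, 2.3]
opening: 0.0006
```

Call:
step_arm(plan="0 0 0 0.2 0 0 0;0 0 0 0.1 0 0 0;0 0 0 0 0 0 0;0 0 0 0 0 0 0;0 0 0 -0.5 0 0 0;0 0 0 -1.5 0 0 0;0 0 0 -2 0 0 0;0 0 0 -2 0 0 0;0 0 0 -2 0 0 0;0 0 0 -2 0 0 0;0 0 0 0 0 0 0")

```text
clock: 6.08
tool_pos: [0.569, -0.1664, 0.2441]
orientation: [-179.8, -0.1, -73.7]
force: [1.1, -0.5, 0.6]
opening: 0.0004
```

```bash
python3 - <<'E'
from h import *
o=telemetry.get_obs();p=o["tool_pos"];print(p,o["orientation"],o["force"])
s=snapshot("side")
crop(s,205,165,415,390,2.6,"pics/s3.png")
E
```

```text
[ 0.56904675 -0.16639044  0.24407289] [-1.79761207e+02 -5.27775785e-02 -7.37345899e+01] [ 1.14941511 -0.47496577  0.59886494]
```

View pics/s3.png

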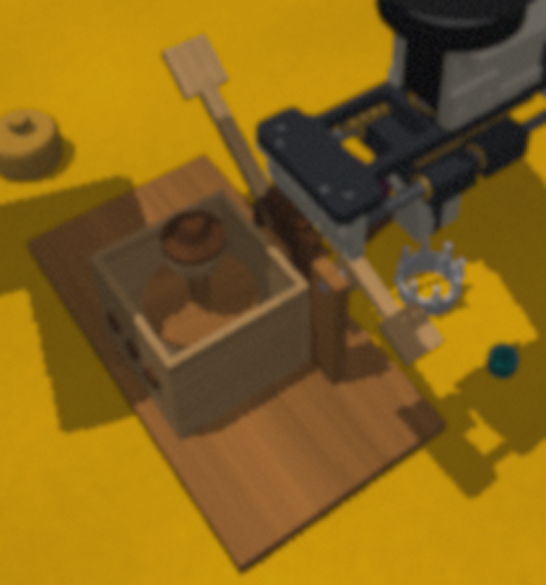

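Call:
step_arm(plan="0 -3.4 0.05 0 0 0 0;0 -3.4 0.06 0 0 0 0;0 -3.4 0.06 0 0 0 0;0 -3.4 0.06 0 0 0 0;0 -3.4 0.06 0 0 0 0;0 -3.4 0.06 0 0 0 0;0 -3.4 0.06 0 0 0 0;0 -3.4 0.06 0 0 0 0;0 -0.3 0 0 0 0 0;0 0 0 0 0 0 0;0 0 0 0 0 0 0;0 0 0 0 0 0 0")

```text
clock: 7.13
tool_pos: [0.4862, 0.0953, 0.2399]
orientation: [179.9, -0.0, -73.8]
force: [-0.8, 0.5, -0.5]
opening: 0.0005
```

```bash
python3 - <<'E'
from h import *
o=telemetry.get_obs();p=o["tool_pos"];print(p,o["orientation"],o["force"])
s=snapshot("side")
crop(s,205,165,415,390,2.6,"pics/s4.png")
T=toyT(np.load("toy.npy"))
for a in(0,.13,.2,.25,.3):
    y,z=-.062,.032;y2=y*np.cos(a)-z*np.sin(a);z2=z*np.cos(a)+y*np.sin(a)
    print(a,(proj("side",T([.085,-.075+y2,.128+z2]))-[205,165])*2.6)
print((proj("side",p)-[205,165])*2.6)
E
```

```text
[0.48617832 0.09528343 0.23987121] [ 1.79916006e+02 -1.04168733e-03 -7.37947649e+01] [-0.77323049  0.49439114 -0.48498544]
0 [[405.68538708 302.7729613 ]]
0.13 [[408.27478135 313.70644154]]
0.2 [[409.20376713 319.2353261 ]]
0.25 [[409.6657838 323.0080284]]
0.3 [[409.95972038 326.62183834]]
[[184.85965043   7.95252696]]
```

View pics/s4.png

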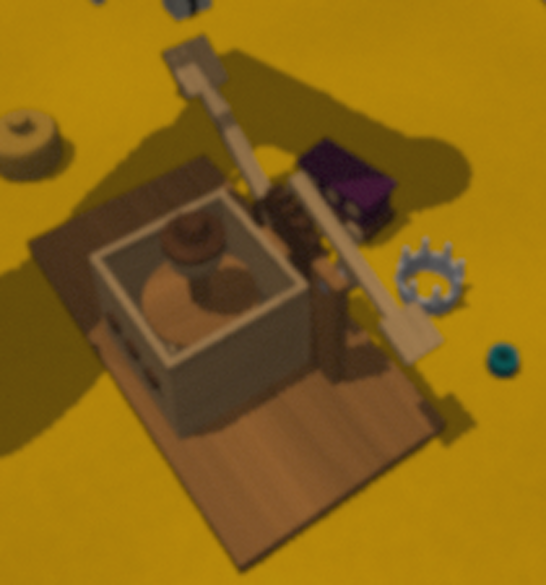

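Call:
step_arm(plan="0 0 0 1 0 0 0;0 0 0 1 0 0 0;0 0 0 1 0 0 0;0 0 0 1 0 0 0;0 0 0 0.8 0 0 0;0 -0.15 0 0.4 0 0 0;0 -0.2 0 0.4 0 0 0;0 -0.2 0 0.4 0 0 0;0 -0.2 0 0.4 0 0 0;0 -0.2 0 0.4 0 0 0;0 0 0 0 0 0 0")

```text
clock: 8.1
tool_pos: [0.4837, 0.1055, 0.172]
orientation: [180.0, 0.0, -73.7]
force: [-0.1, -0.6, -0.4]
opening: 0.0003
```

```bash
python3 - <<'E'
from h import *
o=telemetry.get_obs();p=o["tool_pos"];print(p,o["orientation"],o["force"])
s=snapshot("side")
crop(s,205,145,415,370,2.6,"pics/s5.png")
E
```

```text
[0.48373523 0.10551624 0.17201276] [ 1.79997264e+02  9.36888270e-03 -7.37413498e+01] [-0.11047688 -0.63818413 -0.39254857]
```

View pics/s5.png

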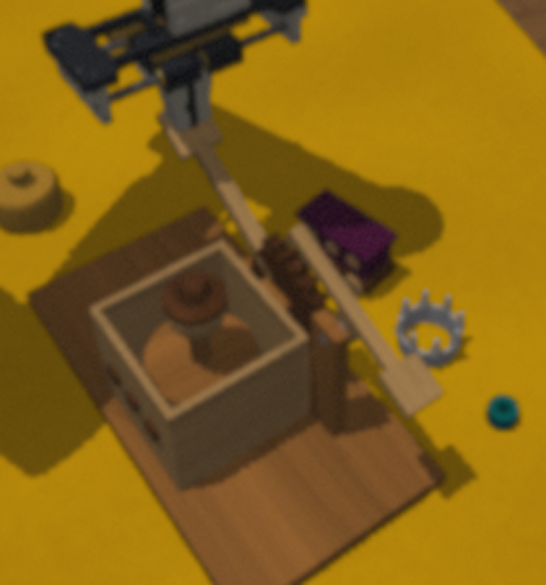

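Call:
step_arm(plan="0 -0.2 0 0.45 0 0 0;0 -0.2 0 0.47 0 0 0;0 -0.18 0 0.47 0 0 0;0 -0.18 0 0.47 0 0 0;0 -0.17 0 0.47 0 0 0;0 -0.17 0 0.47 0 0 0;0 -0.15 0 0.47 0 0 0;0 -0.13 0 0.47 0 0 0;0 -0.12 0 0.47 0 0 0;0 -0.1 0 0.47 0 0 0")

```text
clock: 8.98
tool_pos: [0.4793, 0.1206, 0.1253]
orientation: [180.0, 0.0, -73.8]
force: [0.0, 0.1, 2.4]
opening: 0.0001
```

Call:
step_arm(plan="0 -0.1 0 0.5 0 0 0;0 -0.1 0 0.5 0 0 0;0 -0.08 0 0.5 0 0 0;0 -0.05 0 0.5 0 0 0;0 -0.05 0 0.5 0 0 0;0 0 0 0.5 0 0 0;0 0 0 0.5 0 0 0;0 0 0 0.5 0 0 0;0 0 0 0.5 0 0 0;0 0.05 0 0.5 0 0 0")

```text
clock: 9.82
tool_pos: [0.4784, 0.1235, 0.0752]
orientation: [180.0, -0.0, -73.8]
force: [-0.1, 2.5, 2.7]
opening: 0.0006
```

Call:
step_arm(plan="0 0.05 0 0.4 0 0 0;0 0.05 0 0.4 0 0 0;0 0.05 0 0.3 0 0 0;0 0.05 0 0.2 0 0 0;0 0 0 0.2 0 0 0;0 0 0 0.1 0 0 0;0 0 0 0 0 0 0")

```text
clock: 10.4
tool_pos: [0.4791, 0.1214, 0.06]
orientation: [180.0, -0.0, -73.8]
force: [-1.5, 0.6, 5.4]
opening: 0.0001
```

Call:
step_arm(plan="0 0 0 0.1 0 0 0;0 0 0 0.1 0 0 0;0 0 0 0.1 0 0 0;0 0 0 0 0 0 0")

```text
clock: 10.73
tool_pos: [0.4795, 0.1214, 0.0585]
orientation: [-179.9, -0.0, -73.7]
force: [-6.4, -0.1, 22.8]
opening: 0.0002
```

Call:
step_arm(plan="0 0 0 0 0 0 0;0 0 0 0 0 0 0;0 0 0 0 0 0 0;0 0 0 -0.5 0 0 0;0 0 0 -1.5 0 0 0;0 0 0 -3 0 0 0;0 0 0 -3 0 0 0;0 0 0 -3 0 0 0;0 0 0 -3 0 0 0;0 0 0 -3 0 0 0;0 0 0 0 0 0 0;0 0 0 0 0 0 0")

```text
clock: 11.73
tool_pos: [0.4796, 0.1218, 0.2283]
orientation: [-179.8, 0.1, -73.8]
force: [-0.6, 0.5, -1.7]
opening: 0.0002
```

```bash
python3 - <<'E'
from h import *
o=telemetry.get_obs();p=o["tool_pos"];print(p,o["orientation"],o["force"])
s=snapshot("side")
crop(s,205,165,415,390,2.6,"pics/s6.png")
T=toyT(np.load("toy.npy"))
for l in (0,.7,.75,.8):
    a=.6-l;print(l,(proj("side",T([.085,.002+.165*np.cos(a)-.005*np.sin(a),.085+.165*np.sin(a)+.005*np.cos(a)]))-[205,165])*2.6)
E
```

```text
[0.47957702 0.12179027 0.22833976] [-1.79816674e+02  5.69861472e-02 -7.37775441e+01] [-0.62597008  0.53558367 -1.71811228]
0 [[193.80234641  62.55082227]]
0.7 [[185.13634619 134.8359341 ]]
0.75 [[186.29695625 141.67059017]]
0.8 [[187.66725564 148.64948162]]
```

View pics/s6.png

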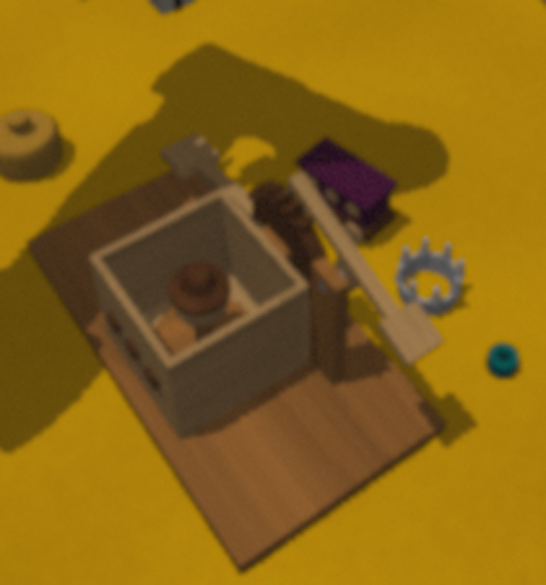

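```bash
python3 -c "
from h import *
print(workorder.close_job())"
```

```text
the job is handed in; nothing more can be done
None
```

The jack is down: I pressed the pawl free, pushed the lever down to its stop, and handed the job in with the robot clear. The hand-in reports no verdict, so these are my own last checks.

- **Pawl:** I pressed its tail about 20 mm down with the closed fingertips, then backed off. In the last picture the tail pad is still down. That fits a turn of about 0.3 rad, well past the 0.12 needed.
- **Lever:** I followed the paddle's arc down to a fingertip height of 58.5 mm, where the force rose from 5 N to 23 N, so it was on its stop. In the last picture the paddle lies about 8 crop pixels (3 image pixels) below where I computed it for 0.8 rad. About 4 of those are the same offset I saw at the start. The rest points to the lever being at its stop, not short of it.
- **Toy and bystanders:** By eye, the base corners and the four other toys are where they were in the first picture. The jack sank and I did not touch it.
- **Robot:** The tool was lifted to 0.228 m, and the force reading was only sensor noise (1.7 N or less). The clock read under 12 s.

No check failed. The pawl and lever angles are estimates from pictures and contact heights, not direct readings.

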